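Press the pebble pots shut, smallest first

TASK

Shut the three clear pebble pots by pressing their white lids with a fingertip: press the lid of the smallest pot first, then the middle-sized, then the largest, each gently and all the way home. Do not pick up, tip or push the pots about, and leave the mug, the jar, the wood slice and the stone alone.

Things in the scene. Friction and masses are not known exactly. Their poses are not given: they have to be found in the camera images.
- pot_small: the small pot: clear plastic, round, full of pebbles, 54 mm across and 40 mm high to its rim, loose on the table (about 150 g); origin at the centre of its underside on the table, z up
- lid_small_top (a point): centre of the flat upper face of the small pot's white press-on lid (60 mm across, 8 mm thick); 55 mm above the table when the lid stands open (or up to 1.5 mm less at the start), 48 mm when it is fully home; moves with the lid
- lid_small (a joint): how far this lid is pushed down, in m: 0 standing proud, 0.007 fully home at its stop. It slides straight down against a steady 3 N, stays where it is left and cannot come off. Its springy upper face also gives 1 mm per 1.5 N (2 mm while it slides) and springs back, so a push of 5 to 10 N takes it home softly
- pot_medium: the medium pot: clear plastic, round, full of pebbles, 78 mm across and 54 mm high to its rim, loose on the table (about 300 g); origin at the centre of its underside on the table, z up
- lid_medium_top (a point): centre of the flat upper face of the medium pot's white press-on lid (84 mm across, 8 mm thick); 69 mm above the table when the lid stands open (or up to 1.5 mm less at the start), 62 mm when it is fully home; moves with the lid
- lid_medium (a joint): how far this lid is pushed down, in m: 0 standing proud, 0.007 fully home at its stop. It slides straight down against a steady 3 N, stays where it is left and cannot come off. Its springy upper face also gives 1 mm per 1.5 N (2 mm while it slides) and springs back, so a push of 5 to 10 N takes it home softly
- pot_large: the large pot: clear plastic, round, full of pebbles, 108 mm across and 68 mm high to its rim, loose on the table (about 550 g); origin at the centre of its underside on the table, z up
- lid_large_top (a point): centre of the flat upper face of the large pot's white press-on lid (114 mm across, 8 mm thick); 83 mm above the table when the lid stands open (or up to 1.5 mm less at the start), 76 mm when it is fully home; moves with the lid
- lid_large (a joint): how far this lid is pushed down, in m: 0 standing proud, 0.007 fully home at its stop. It slides straight down against a steady 3 N, stays where it is left and cannot come off. Its springy upper face also gives 1 mm per 1.5 N (2 mm while it slides) and springs back, so a push of 5 to 10 N takes it home softly
- mug: bystander: white ceramic mug, 80 mm across, 95 mm high, handle on its +y side; origin at the centre of its underside
- jar: bystander: closed amber glass jar with a steel cap, 66 mm across, 90 mm high; origin at the centre of its underside
- wood_slice: bystander: flat round slice of wood, 96 mm across, 12 mm thick; origin at the centre of its underside
- stone: bystander: grey beach stone, 68 mm across, 27 mm high; origin at the centre of its underside
Things that resemble listed ones, but are neither listed nor needed, are in the scene too. Leave any blue look-alike of the pot_small alone.

How it is judged (in metres and radians):
On the way, in this order (a step that is already met when the one before it is completed fails the run):
1. the lid of the smallest pot is pressed home (value of joint lid_small above 0.0055 m), for 0.1 s.
2. the lid of the middle-sized pot is pressed home (value of joint lid_medium above 0.0055 m), for 0.1 s.
3. the lid of the largest pot is pressed home (value of joint lid_large above 0.0055 m), for 0.1 s.
At the end, for the whole second after the job is handed in: all three lids are down by at least 5.5 mm of their 7 mm, and the pots stand upright (within 0.1 rad) and still, within 30 mm of where they were, as are the bystanders (value of joint each of lid_small, lid_medium, lid_large above 0.0055 m and distance of each of pot_small, pot_medium, pot_large, mug, jar, wood_slice, stone from where it was at the start of the episode below 0.03 m and angle between each of pot_small, pot_medium, pot_large's own z axis and vertical below 0.1 rad and linear speed of each of pot_small, pot_medium, pot_large below 0.02 m/s); the robot touches nothing.
It fails at once if a pot is lifted off the table (by more than 8 mm) (height (world z) of any of pot_small, pot_medium, pot_large above 0.008 m).
It fails at once if a pot is tipped (over 0.3 rad) or pushed about (over 30 mm) (angle between any of pot_small, pot_medium, pot_large's own z axis and vertical above 0.3 rad or distance of any of pot_small, pot_medium, pot_large from where it was at the start of the episode above 0.03 m).
It fails at once if a pot or its lid is pressed hard (over 20 N) (contact force between any of pot_small, pot_medium, pot_large and the arm above 20 N or contact force between any of pot_small, pot_medium, pot_large and the fingers above 20 N).
It fails at once if the mug, jar, wood slice or stone is moved by more than 30 mm (distance of any of mug, jar, wood_slice, stone from where it was at the start of the episode above 0.03 m).
It also fails if it takes over 48 s, if anything falls off the work surface, if the arm or the gripper's body presses on something with over 40 N, if the wrist force passes 120 N, or if a joint passes its speed limit or range.

ROBOT

A 7-joint arm with a two-finger parallel gripper is mounted at the origin on the work surface. World frame = base frame: x ahead of the robot, y to its left, z up, the work surface at z = 0. Lengths are in mm, angles in rad, forces in N, time in s.
With the tool pointing down it reaches from about 350 to 900 mm from the base axis. Payload 19.9 kg.
Tool frame: the origin (TCP) lies midway between the tips of the shut fingers; the grasp point (between the pads) lies 19 mm behind it; z points along the fingers, y is the line along which they close (so a half turn about z gives the same grasp; the last joint's range is limited). The gripper opens to 94 mm and grips with 3 to 60 N. Pads are 16 mm wide; open, the fingers measure 119 mm over their backs; the gripper's body (75 mm by 177 mm) begins 78 mm behind the grasp point.
Start: joints at [1.075, 0.417, -0.01, 1.614, 0.005, 1.111, -0.053], TCP at [274.542, -561.449, 205.425] pointing down, gripper open.
Joint ranges: [-2.81, 2.81], [-0.39, 2.02], [-1.27, 1.25], [0.06, 2.57], [-1.19, 4.33], [0.19, 2], [-2.82, 2.82]. Speed limits (rad/s): [1.89, 1.89, 2.39, 2.39, 3.01, 3.01, 3.01].

INTERFACE

Orientations are given as a unit quaternion [x, y, z, w].
In Python, from rig import robot, capture, camera_model, ticket gives the robot as it stands. The module is installed in compiled form; this text tells all that it offers.
- The arm moves only by the tool arm_command, never from a script. Its argument "increments" is one flat list of numbers, 5 for each row, row after row: the shift along the tool's x, y, z in cm, then the turn about the tool's z in rad, then the opening, from 0 (shut) to 1 (fully open). A call has 1 to 20 rows; each row shifts and turns the commanded pose from where the row before left it, along the tool's axes as they then stand; what a row does not reach is not made up. A row lasts 1/8 s, in which the tool goes at most 62.5 mm and 10.7 degrees, less where a joint would pass 70% of its speed; a pose out of reach is approached as far as the arm can. A call is refused whole if a number of a shift passes 6.25 or a number of a turn 0.188, either way. A call with a gripper value outside its range is refused whole. The fingers move at their own pace and stop on an object; "grip_force" is the grip in N (left out, the last holds). Time passes only in rows, so rows that do not move let the fingers close. It gives the time, the measured TCP pose, the force, the opening and the grip force at its end, in the units of the state.
- robot.get_state(): the state, without advancing time (a new reading comes with each control period).
- capture(name): name is "scene" or "side" or "wrist"; returns the picture (480x640x3 uint8, red, green, blue); there is no depth.
- camera_model(name): a dict with "intrinsics" (3x3 intrinsics, pixels), "origin" and "rotation" of the camera in the world; the wrist camera has in their place "T_tool_cam" (4x4, takes a point from camera to tool coordinates, whose origin is the TCP and whose axes are the flange's). Camera axes: x right, y down, z forward; pixel columns grow to the right and rows downward; lengths in mm; the calibration is good to about 2 mm. A picture is of the moment at which its call begins: read the wrist's pose just before it. camera_model takes no time and is no camera call.
- ticket.finish_job(): hands the job in; it is judged then, once.
The state is a dict: "time": time; "joint_pos": joint angles; "dq": joint speeds; "effort": joint torques, N m; "tcp_pos": TCP position; "eef_rot": TCP orientation; "wrist_force": force on the tool from outside, world axes, zero at the start; "ft_torque": the same for the moment, N m; "opening": finger opening in mm; "gripper_force": force on a finger pad.
Only numpy, scipy, OpenCV 4.12 (cv2) and the standard library are available. Lean on these libraries where they do the work, as an engineer would, in place of code of your own. Each camera call takes 0.05 s, during which the arm holds its last target. There are 200 camera calls.

## Working session

There is one attempt and no reset: what is moved stays moved. The work goes in short steps, Python scripts to look and compute and a tool call to move; the robot and the scene stay as the last step left them, time stands still between calls to the robot, and variables do not carry over. Pictures are saved under pics/ and viewed, at most 10 in all, crops included, and the job is handed in when it is done.

Besides the shell and the picture viewer there is one more tool, called after "Call:" as name(argument=value, ...) on one line, values as JSON. arm_command: Moves the arm, as the interface text tells. Its arguments: {"type":"object","properties":{"increments":{"type":"array"},"grip_force":{"type":"number"}},"required":["increments"]}

```bash
mkdir -p pics; python3 - <<'E'
from rig import robot,capture,camera_model
import cv2
s=robot.get_state();print({k:s[k] for k in("time","tcp_pos","eef_rot","wrist_force","opening")})
for n in("scene","side"):
    cv2.imwrite(f"pics/{n}0.png",capture(n)[:,:,::-1]);m=camera_model(n);print(m)
print(camera_model("wrist"))
E
```

```text
{'time': 0.0, 'tcp_pos': array([ 274.35981561, -561.13894439,  204.84166231]), 'eef_rot': array([ 9.74255668e-01,  2.25445175e-01, -1.84155793e-04, -5.76680850e-04]), 'wrist_force': array([-0.58389895,  0.08038497,  0.75959169]), 'opening': 94.25155839191228}
{'intrinsics': array([[606.96639529,   0.        , 307.80973981],
       [  0.        , 606.96639529, 236.81466462],
       [  0.        ,   0.        ,   1.        ]]), 'origin': array([1276.24973565, -536.46599516, 1001.2066451 ]), 'rotation': array([ 0.82303659,  0.43318335, -0.16454693, -0.32846197])}
{'intrinsics': array([[566.01218003,   0.        , 327.76659463],
       [  0.        , 566.01218003, 239.93064887],
       [  0.        ,   0.        ,   1.        ]]), 'origin': array([-69.6629863 , 733.24024705, 711.32323846]), 'rotation': array([-0.30601042,  0.82229084, -0.45115723,  0.16325608])}
{'intrinsics': array([[344.92743266,   0.        , 323.59039974],
       [  0.        , 344.92743266, 240.2426443 ],
       [  0.        ,   0.        ,   1.        ]]), 'T_tool_cam': array([[-7.79792539e-04, -9.72877777e-01, -2.31318446e-01,
         6.68915233e+01],
       [ 9.99999647e-01, -8.31292484e-04,  1.25168231e-04,
         4.84448961e-01],
       [-3.14066675e-04, -2.31318266e-01,  9.72878081e-01,
        -1.80042428e+02],
       [ 0.00000000e+00,  0.00000000e+00,  0.00000000e+00,
         1.00000000e+00]])}
```

View pics/scene0.png

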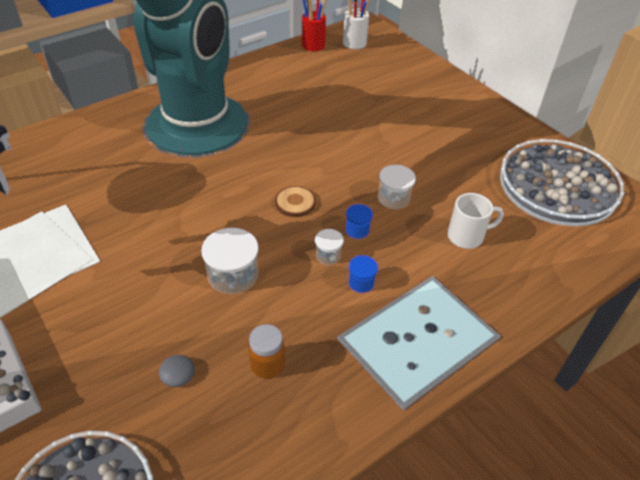

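View pics/side0.png

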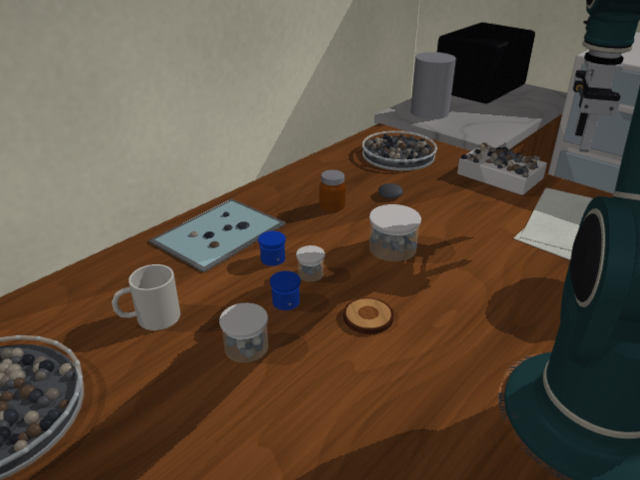

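Scene view: small lid (329,238), medium lid (397,174), large lid (230,248). Side view: small (310,254), medium (244,320), large (395,219). Two blue look-alikes flank the small pot. I'll triangulate these and check them with overlays.

```bash
cat > h.py <<'E'
import numpy as np,cv2
from rig import camera_model
from scipy.spatial.transform import Rotation as R
def P(n):
    m=camera_model(n);r=R.from_quat(m["rotation"]).as_matrix().T
    return m["intrinsics"]@np.c_[r,-r@m["origin"]]
def tri(a,b):
    X=cv2.triangulatePoints(P("scene"),P("side"),np.float64(a),np.float64(b)).ravel();return X[:3]/X[3]
def proj(n,X):
    p=np.c_[np.atleast_2d(X),np.ones(len(np.atleast_2d(X)))]@P(n).T;return p[:,:2]/p[:,2:]
def circ(c,r):
    t=np.linspace(0,2*np.pi,60);return np.c_[c[0]+r*np.cos(t),c[1]+r*np.sin(t),0*t+c[2]]
E
cat > ov.py <<'E'
from h import *
G={"s":((329,238),(310,254),30,54),"m":((397,174),(244,320),42,68),"l":((230,248),(395,219),57,82)}
rows=[]
for k,(a,b,r,z) in G.items():
    X=tri(a,b);print(k,X.round(1),np.hypot(*X[:2]).round(0), [np.linalg.norm(proj(n,X)-q).round(1) for n,q in(("scene",a),("side",b))])
    row=[]
    for n,q in(("scene",a),("side",b)):
        im=cv2.imread(f"pics/{n}0.png");f=5
        x,y=q[0]-32,q[1]-18
        x-=7;c=cv2.resize(im[y-8:y+32,x:x+78],None,fx=f,fy=f,interpolation=cv2.INTER_CUBIC)
        e=(proj(n,circ(X,r))-[x,y-8]+.5)*f
        cv2.polylines(c,[e.astype(np.int32)],True,(0,0,255),1);row.append(c)
    rows.append(np.hstack(row))
cv2.imwrite("pics/ov.png",np.vstack(rows))
E
python3 ov.py
```

```text
s [585.   16.   54.5] 585.0 [np.float64(0.5), np.float64(0.6)]
m [519.7 258.5  70.1] 580.0 [np.float64(0.1), np.float64(0.1)]
l [ 512.3 -182.6   79.1] 544.0 [np.float64(0.4), np.float64(0.5)]
```

View pics/ov.png

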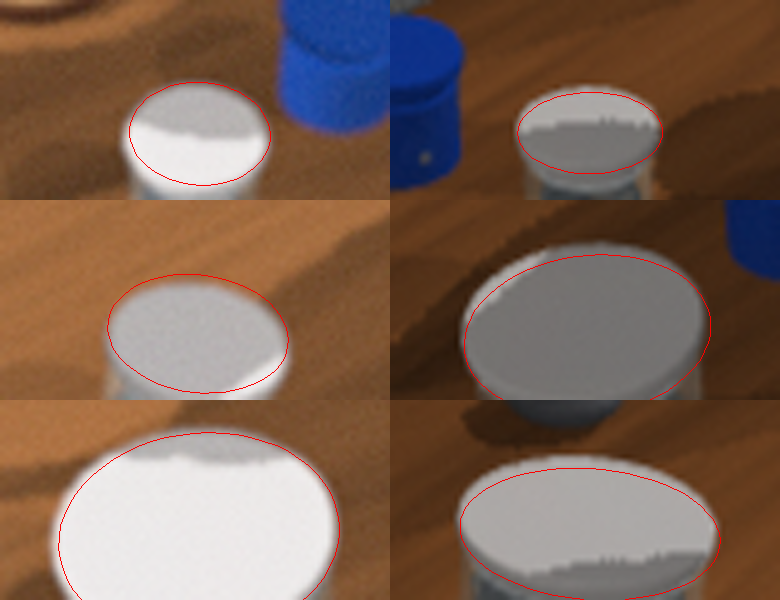

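The overlay circles sit within about 2 px of the lids. The side-view circles are slightly low, so I'll refine the centres.

```bash
python3 - <<'E'
from h import *
from rig import robot
for a,b in(((328.4,237.7),(309.6,252.8)),((396.7,174.8),(243,318.2)),((229.2,247.6),(394.6,217.0))):
    X=tri(a,b);print(X.round(1),np.abs(proj("scene",X)-a).max(),np.abs(proj("side",X)-b).max())
# bystanders (tops)
print("mug",tri((473,203),(153,279)),"jar",tri((266,338),(332,178)))
print("blue",tri((359,213),(285,283)),tri((363,266),(272,241)))
q=R.from_quat(robot.get_state()["eef_rot"]).as_matrix();print(q.round(3))
for X in((585,16),(520,258),(512,-182)):
    print(q.T@(np.r_[X,105.]-robot.get_state()["tcp_pos"])/10)
E
```

```text
[585.9  14.8  56.7] 0.9042637552770998 1.075924665699688
[522.8 256.2  70.9] 0.5540318532171113 0.8581306305032399
[ 514.2 -184.5   82.9] 0.7072179700796255 0.7687539543964022
mug [705.20694696 310.08327168  95.96262871] jar [ 740.7694955  -238.61178448   83.26829633]
blue [558.05698896 118.34722122  50.93870773] [684.37317492  29.291417    50.62911488]
[[ 0.898  0.439 -0.001]
 [ 0.439 -0.898  0.001]
 [-0.    -0.001 -1.   ]]
[ 53.25990126 -38.19055757  10.02745923]
[ 58.05254974 -62.78567517  10.0541201 ]
[ 38.00340129 -23.61081159  10.01276478]
```

Heights come out at 56.7, 70.9 and 82.9 mm, against 55, 69 and 83 expected, which is consistent. Next I move above the small pot with the fingers shut.

Call:
arm_command(increments=[3, -2.1, 0, 0, 0, 3, -2.1, 0, 0, 0, 3, -2.1, 0, 0, 0, 3, -2.1, 0, 0, 0, 3, -2.1, 0, 0, 0, 3, -2.1, 0, 0, 0, 3, -2.1, 0, 0, 0, 3, -2.1, 0, 0, 0, 3, -2.1, 0, 0, 0, 3, -2.1, 0, 0, 0, 3, -2.1, 0, 0, 0, 3, -2.1, 0, 0, 0, 3, -2.1, 0, 0, 0, 3, -2.1, 0, 0, 0, 3, -2.1, 0, 0, 0, 3, -2.1, 0, 0, 0, 3, -2.1, 0, 0, 0, 2.3, -2.5, 0, 0, 0, 0, 0, 5, 0, 0, 0, 0, 0, 0, 0])

```text
time: 2.6
tcp_pos: [583.5, 15.8, 152.6]
eef_rot: [0.974, 0.226, -0.003, -0.001]
wrist_force: [-0.1, -0.3, -0.2]
opening: 0.5
gripper_force: 0.0
```

```bash
cat > st.py <<'E'
from h import *
from rig import robot
import sys
s=robot.get_state();q=R.from_quat(s["eef_rot"]).as_matrix()
print(s["time"],s["tcp_pos"].round(1),s["wrist_force"].round(1),s["opening"])
T=np.float64(sys.argv[1:4]);print("tool shift cm",(q.T@(T-s["tcp_pos"])/10).round(2))
E
python3 st.py 586 15 62
```

```text
2.6 [583.5  15.8 152.6] [-0.1 -0.3 -0.2] 0.4561392134420235
tool shift cm [0.24 0.2  9.06]
```

Call:
arm_command(increments=[0.2, 0.1, 2, 0, 0, 0, 0, 2, 0, 0, 0, 0, 2, 0, 0, 0, 0, 1.5, 0, 0, 0, 0, 1, 0, 0, 0, 0, 0, 0, 0])

```text
time: 3.35
tcp_pos: [587.7, 15.7, 70.2]
eef_rot: [0.974, 0.225, -0.0, -0.0]
wrist_force: [-0.1, 0.8, -0.1]
opening: 0.3
gripper_force: 0.0
```

```bash
python3 st.py 586 15 55; python3 - <<'E'
from rig import capture
import cv2
cv2.imwrite("pics/w1.png",capture("wrist")[:,:,::-1])
E
```

```text
3.35 [587.7  15.7  70.2] [-0.1  0.8 -0.1] 0.30714978215166805
tool shift cm [-0.19 -0.01  1.52]
```

View pics/w1.png

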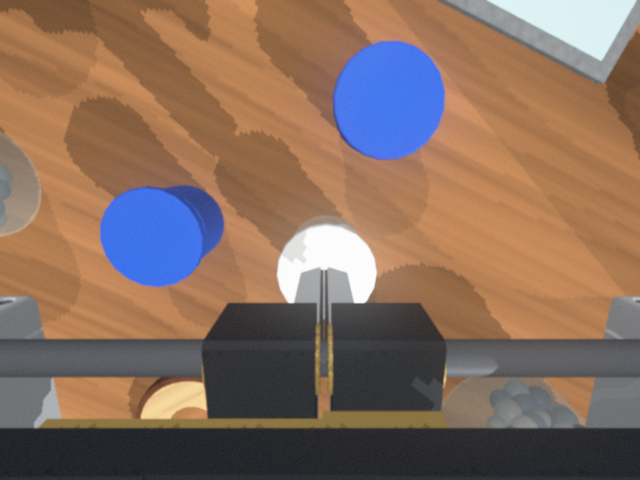

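The fingertip at (323,270) is centred on the white lid at (326,268). Next I press gently.

Call:
arm_command(increments=[-0.1, 0, 0.6, 0, 0, 0, 0, 0.5, 0, 0, 0, 0, 0.3, 0, 0, 0, 0, 0.2, 0, 0, 0, 0, 0.2, 0, 0, 0, 0, 0.2, 0, 0, 0, 0, 0.2, 0, 0, 0, 0, 0.2, 0, 0, 0, 0, 0.1, 0, 0, 0, 0, 0, 0, 0])

```text
time: 4.65
tcp_pos: [586.9, 15.5, 45.5]
eef_rot: [0.974, 0.225, -0.0, -0.0]
wrist_force: [-2.3, -0.0, 2.9]
opening: 0.7
gripper_force: 2.0
```

Call:
arm_command(increments=[0, 0, 0.1, 0, 0, 0, 0, 0.1, 0, 0, 0, 0, 0.1, 0, 0, 0, 0, 0, 0, 0])

```text
time: 5.15
tcp_pos: [586.9, 15.4, 42.6]
eef_rot: [0.974, 0.225, 0.0, -0.0]
wrist_force: [-2.2, 0.1, 8.5]
opening: 0.5
gripper_force: 4.1
```

8.5 N with the tip at 42.6 mm puts the lid top near 48 mm, so it is home. Lifting and heading to the medium pot.

```bash
python3 st.py 522 256 85
```

```text
5.15 [586.9  15.4  42.6] [-2.2  0.1  8.5] 0.5024138924726885
tool shift cm [  4.74 -24.46  -4.24]
```

Call:
arm_command(increments=[0, 0, -0.5, 0, 0, 0, 0, -2, 0, 0, 0, 0, -3, 0, 0, 0, 0, -3.5, 0, 0, 0.5, -2.4, 0, 0, 0, 0.5, -2.4, 0, 0, 0, 0.5, -2.4, 0, 0, 0, 0.5, -2.5, 0, 0, 0, 0.5, -2.5, 0, 0, 0, 0.5, -2.5, 0, 0, 0, 0.5, -2.5, 0, 0, 0, 0.4, -2.4, 0, 0, 0, 0.4, -2.4, 0, 0, 0, 0.4, -2.4, 0, 0, 0, 0, 0, 0, 0, 0, 0, 0, 2, 0, 0, 0, 0, 1.7, 0, 0, 0, 0, 1, 0, 0, 0, 0, 0, 0, 0])

```text
time: 7.52
tcp_pos: [521.7, 254.9, 84.9]
eef_rot: [0.974, 0.225, -0.001, 0.0]
wrist_force: [-0.3, 0.6, 0.1]
opening: 0.0
gripper_force: 0.0
```

```bash
python3 st.py 522 256 69; python3 - <<'E'
from rig import capture
import cv2,numpy as np
cv2.imwrite("pics/w2.png",np.hstack([capture("wrist")[80:400,160:480,::-1],capture("scene")[100:420,180:500,::-1]]))
E
```

```text
7.525 [521.7 254.9  84.9] [-0.3  0.6  0.1] 0.028915988157893743
tool shift cm [ 0.08 -0.09  1.59]
```

View pics/w2.png

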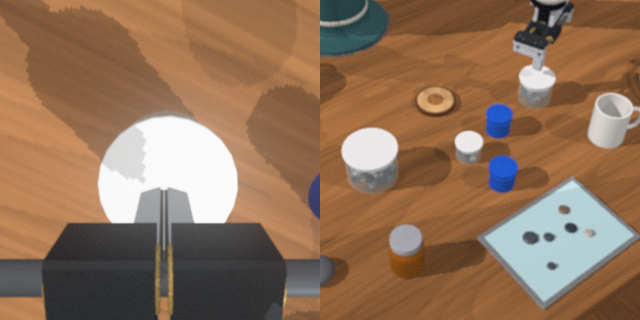

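The tip at crop (163,190) is centred on the medium lid at about (168,186), and the small pot stands where it was. Pressing.

Call:
arm_command(increments=[0, 0, 0.6, 0, 0, 0, 0, 0.6, 0, 0, 0, 0, 0.3, 0, 0, 0, 0, 0.2, 0, 0, 0, 0, 0.2, 0, 0, 0, 0, 0.2, 0, 0, 0, 0, 0.2, 0, 0, 0, 0, 0.2, 0, 0, 0, 0, 0.2, 0, 0, 0, 0, 0.1, 0, 0, 0, 0, 0, 0, 0])

```text
time: 9.0
tcp_pos: [521.9, 255.3, 57.5]
eef_rot: [0.974, 0.225, -0.0, -0.0]
wrist_force: [-3.2, -1.7, 6.7]
opening: 0.7
gripper_force: 3.4
```

Call:
arm_command(increments=[0, 0, 0.1, 0, 0, 0, 0, 0, 0, 0])

```text
time: 9.25
tcp_pos: [521.9, 255.3, 56.6]
eef_rot: [0.974, 0.225, 0.0, -0.0]
wrist_force: [-3.8, -2.2, 8.7]
opening: 0.4
gripper_force: 4.1
```

```bash
python3 st.py 513 -184 100
```

```text
9.25 [521.9 255.3  56.6] [-3.8 -2.2  8.7] 0.3727831244174745
tool shift cm [-20.1   39.07  -4.34]
```

8.7 N, so the medium lid is home. Moving to the large pot.

Call:
arm_command(increments=[0, 0, -0.5, 0, 0, 0, 0, -2, 0, 0, 0, 0, -3.3, 0, 0, 0, 0, -3.5, 0, 0, -1.4, 2.8, 0, 0, 0, -1.4, 2.8, 0, 0, 0, -1.4, 2.8, 0, 0, 0, -1.4, 2.8, 0, 0, 0, -1.4, 2.8, 0, 0, 0, -1.4, 2.8, 0, 0, 0, -1.4, 2.8, 0, 0, 0, -1.4, 2.8, 0, 0, 0, -1.4, 2.8, 0, 0, 0, -1.4, 2.8, 0, 0, 0, -1.4, 2.8, 0, 0, 0, -1.5, 2.8, 0, 0, 0, -1.6, 2.8, 0, 0, 0, -1.6, 2.7, 0, 0, 0, 0, 0, 2, 0, 0, 0, 0, 2, 0, 0, 0, 0, 1, 0, 0, 0, 0, 0, 0, 0])

```text
invalid input
```

```bash
python3 st.py 514 -184 83; python3 - <<'E'
from rig import capture
import cv2,numpy as np
cv2.imwrite("pics/w3.png",np.hstack([capture("wrist")[80:400,160:480,::-1],capture("scene")[100:420,180:500,::-1]]))
E
```

```text
9.25 [521.9 255.3  56.6] [-3.8 -2.2  8.7] 0.3727831244174745
tool shift cm [-20.01  39.12  -2.64]
```

View pics/w3.png

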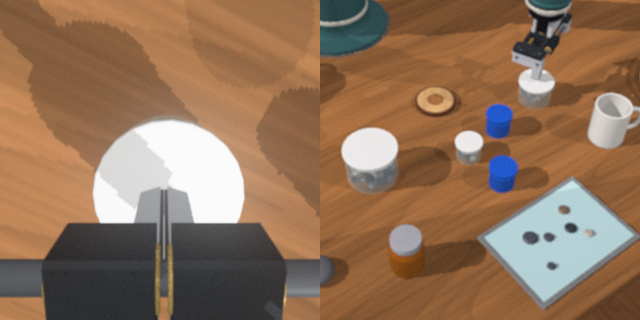

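The call was refused because it had 22 rows and the limit is 20. The arm has not moved and is still resting on the medium lid at 8.7 N. I'll send it in two calls.

Call:
arm_command(increments=[0, 0, -0.5, 0, 0, 0, 0, -2, 0, 0, 0, 0, -3.3, 0, 0, 0, 0, -3.5, 0, 0, -1.4, 2.8, 0, 0, 0, -1.4, 2.8, 0, 0, 0, -1.4, 2.8, 0, 0, 0, -1.4, 2.8, 0, 0, 0, -1.4, 2.8, 0, 0, 0, -1.4, 2.8, 0, 0, 0, -1.4, 2.8, 0, 0, 0, -1.4, 2.8, 0, 0, 0, -1.4, 2.8, 0, 0, 0, -1.4, 2.8, 0, 0, 0, -1.4, 2.8, 0, 0, 0, -1.5, 2.8, 0, 0, 0, -1.5, 2.8, 0, 0, 0, -1.6, 2.7, 0, 0, 0, 0, 0, 0, 0, 0])

```text
time: 11.72
tcp_pos: [513.9, -186.2, 150.4]
eef_rot: [0.975, 0.224, 0.0, 0.0]
wrist_force: [0.6, 0.6, -0.6]
opening: 0.2
gripper_force: 0.0
```

Call:
arm_command(increments=[0, 0, 2, 0, 0, 0, 0, 2, 0, 0, 0, 0, 1, 0, 0, 0, 0, 0, 0, 0])

```text
time: 12.22
tcp_pos: [514.1, -183.3, 99.5]
eef_rot: [0.974, 0.226, -0.0, -0.0]
wrist_force: [0.4, -0.1, -0.0]
opening: 0.3
gripper_force: 0.0
```

```bash
python3 st.py 514 -184 83; python3 - <<'E'
from rig import capture
import cv2,numpy as np
cv2.imwrite("pics/w4.png",np.hstack([capture("wrist")[80:400,160:480,::-1],capture("scene")[100:420,180:500,::-1]]))
E
```

```text
12.225 [ 514.1 -183.3   99.5] [ 0.4 -0.1 -0. ] 0.2636578759095503
tool shift cm [-0.04  0.06  1.65]
```

View pics/w4.png

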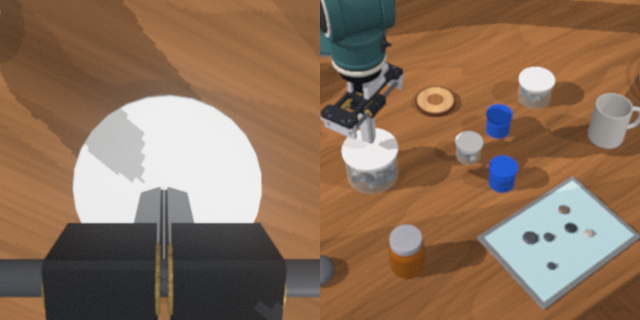

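The tip at crop (163,190) is centred on the large lid at about (167,188), and the other pots have not moved. Pressing down to about 71 mm.

Call:
arm_command(increments=[0, 0, 0.6, 0, 0, 0, 0, 0.6, 0, 0, 0, 0, 0.3, 0, 0, 0, 0, 0.2, 0, 0, 0, 0, 0.2, 0, 0, 0, 0, 0.2, 0, 0, 0, 0, 0.2, 0, 0, 0, 0, 0.2, 0, 0, 0, 0, 0.2, 0, 0, 0, 0, 0.1, 0, 0, 0, 0, 0, 0, 0])

```text
time: 13.7
tcp_pos: [514.0, -183.8, 71.5]
eef_rot: [0.974, 0.225, -0.0, -0.0]
wrist_force: [-3.0, 1.1, 7.4]
opening: 0.2
gripper_force: 3.4
```

Call:
arm_command(increments=[0, 0, 0.1, 0, 0, 0, 0, 0, 0, 0, 0, 0, -0.5, 0, 0, 0, 0, -2, 0, 0, 0, 0, -4, 0, 0, 0, 0, -5, 0, 0, 0, 0, 0, 0, 0, 0, 0, 0, 0, 0])

```text
time: 14.7
tcp_pos: [513.8, -183.9, 184.9]
eef_rot: [0.974, 0.225, -0.0, -0.0]
wrist_force: [-0.4, -0.5, 0.1]
opening: 0.1
gripper_force: 0.0
```

```bash
python3 - <<'E'
from rig import capture
import cv2,numpy as np
a,b=capture("side"),capture("scene")
cv2.imwrite("pics/f.png",np.hstack([a[150:400,180:460,::-1],b[120:370,180:460,::-1]]))
for n,i in(("side",a),("scene",b)):
    o=cv2.imread(f"pics/{n}0.png")[:,:,::-1]
    print(n)
E
```

```text
side
scene
```

View pics/f.png

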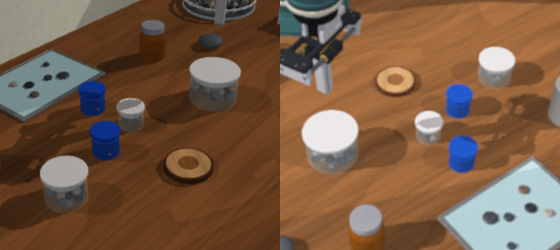

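All three lids sit flush on their pots: large (214,73), small (130,108) and medium (65,175) in the side crop. Nothing has moved and the arm is clear, so I'm handing in.

```bash
python3 -c "
from rig import ticket
print(ticket.finish_job())"
```

```text
the job is handed in; nothing more can be done
None
```

I pressed the three lids home in order (small, medium, large) at about 9 N or less by the wrist-force readings, the final pictures show nothing moved, and the job is handed in; no verdict was returned.

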